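# Close up the bench tool chest

## Robot

A 7-joint arm with a two-finger parallel gripper is mounted at the origin on the work surface. World frame = base frame: x ahead of the robot, y to its left, z up, the work surface at z = 0. Lengths are in m, angles in rad, forces in N, time in s.
With the tool pointing down it reaches from about 0.425 to 0.925 m from the base axis. Payload 6.8 kg.
Tool frame: the origin (TCP) lies midway between the tips of the shut fingers; the grasp point (between the pads) lies 19 mm behind it (bot.hold_point_z is the distance from the TCP to the grasp point, in m); z points along the fingers, y is the line along which they close (so a half turn about z gives the same grasp; the last joint's range is limited). The gripper opens to 85 mm and grips with 20 to 120 N. Pads are 22 mm wide; open, the fingers measure 114 mm over their backs; the gripper's body (76 mm by 85 mm) begins 54 mm behind the grasp point. The pads swing forward as they close: fully open they stand 13 mm farther back than shut.
Start: joints at [-1.276, 0.477, 0.022, 1.555, -0.011, 1.109, -0.083], TCP at [0.265, 0.621, 0.231] pointing down, gripper open.
Joint ranges: [-2.96, 2.96], [-0.34, 2.1], [-1.41, 1.46], [0.24, 2.44], [-1.37, 4.51], [0.17, 1.92], [-2.96, 2.96]. Speed limits (rad/s): [2.39, 2.39, 3.14, 3.14, 3.14, 3.14, 3.14].

## Interface

Orientations are given as a unit quaternion [w, x, y, z].
In Python, from station import bot gives the robot as it stands. The module is installed in compiled form; this text tells all that it offers.
- The arm moves only by the tool step_arm, never from a script. Its argument "increments" is a list that holds one entry, the list of rows, each a list of 7 numbers: the opening, from -1 (shut) to 1 (fully open), then the shift along the tool's x, y, z in mm, then the turn, a rotation vector about the tool's x, y, z in degrees. In form: [[[grip, x, y, z, ax, ay, az], ...]]. A call has 1 to 10 rows; each row is the pose to reach, as a shift and turn from the pose commanded when the call began, along the tool's axes at that moment; what a row does not reach only later rows make up. A row lasts 1/12 s, in which the tool goes at most 41.7 mm and 7.16 degrees, less where a joint would pass 70% of its speed; a pose out of reach is approached as far as the arm can. A call with a gripper value outside its range is refused whole. The fingers move at their own pace and stop on an object; "force" is the grip in N (left out, the last holds). Time passes only in rows, so rows that repeat a pose let the fingers close. It gives the time, the measured TCP pose, the force, the opening and the grip force at its end, in the units of the state.
- bot.get_obs(): the state, without advancing time (a new reading comes with each control period).
- bot.read_camera(name): name is "scene" or "top" or "wrist"; returns a dict with "image" (480x640x3 uint8, red, green, blue), "camera_matrix" (3x3 intrinsics, pixels), "R" (3x3) and "t" (3): a world point X has camera coordinates R X + t. Camera axes: x right, y down, z forward; pixel columns grow to the right and rows downward; lengths in m; the calibration is good to about 2 mm. A picture is of the moment at which its call begins. There is no depth.
- bot.hand_in(): hands the job in; it is judged then, once.
The state is a dict: "t": time; "q": joint angles; "joint_vel": joint speeds; "joint_torque": joint torques, N m; "eef_pos": TCP position; "tool_rot": TCP orientation; "contact_force": force on the tool from outside, world axes, zero at the start; "torque": the same for the moment, N m; "gripper_width": opening from 0.0 (shut) to 1.0 (fully open); "grasp_force": force on a finger pad.
Only numpy, scipy, OpenCV 4.12 (cv2) and the standard library are available. Lean on these libraries where they do the work, as an engineer would, in place of code of your own. Each camera call takes 0.05 s, during which the arm holds its last target. There are 200 camera calls.

## Task

Close up the tool chest: with the fingertips, push both drawers fully home by the outside of their fronts while the lid is still up, and only then push the lid gently down from its outer face until it is fully shut, its lip in front of the drawers. Do not slam anything, do not pinch or hook the drawers or the lid or reach inside them, and leave everything else on the bench where it stands.

Things in the scene. Friction and masses are not known exactly. Their poses are not given: they have to be found in the camera images.
- chest: low wooden tool chest, fixed to the bench: 320 mm wide (its y), 170 mm deep (its x), 98 mm high without the lid. Origin at the centre of its underside; its front, with the two drawers, is the face at x = -85 mm and looks along its -x, roughly towards the robot. A shallow till (17 mm) lies above the drawers; its front wall reaches 98 mm.
- drawer_wide (a joint): how far the wide drawer is pulled out, in m: 0 fully shut (front flush with the chest), at most 0.10. It slides along the chest's x, about 2 N to move plus 6 N per m/s, no spring, stays where it is left
- drawer_wide_face (a point): centre of the outer face of the wide drawer's front, a flat wooden board 166 mm wide, 64 mm high (14 to 78 mm above the bench), with a thin dark plate for decoration and no handle; the board is 14 mm thick with its inner lining and its inside is not to be touched. The wide drawer is on the chest's +y side; axes parallel to the chest's, outside is -x
- drawer_narrow (a joint): how far the narrow drawer is pulled out, in m: 0 fully shut, at most 0.10; moves like the wide one
- drawer_narrow_face (a point): centre of the outer face of the narrow drawer's front, 116 mm wide, 64 mm high (14 to 78 mm above the bench), 14 mm thick with its lining, inside not to be touched; on the chest's -y side; axes parallel to the chest's, outside is -x
- lid (a joint): angle of the lid in rad: 0 fully down, growing as it opens, at most 1.45. A stiff friction hinge (about 0.4 N m) holds it at any angle; pushing it down takes about 1 to 3 N near its free edge
- lid_hinge (a point): middle of the lid's hinge axis, which is parallel to the chest's y and runs along its rear top edge, 85 mm behind the chest's centre and 98 mm above the bench; fixed to the chest, axes parallel to the chest's
- lid_edge (a point): middle of the lid's free edge, on its outer (upper) face, 185 mm from the hinge axis. The lid is a flat panel 324 mm wide; its outer face lies 10 mm above the hinge axis (108 mm above the bench when shut). A 9 mm thick lip along the free edge reaches 28 mm below the axis. Underside not to be touched. Axes move with the lid: -x from hinge to edge, z out of the outer face
- glue: glue bottle, orange, 52 mm across, 160 mm tall, standing beside the chest; bystander, origin at the centre of its underside
- jar: glass jar with a steel cap, 64 mm across, 75 mm tall; bystander, origin at the centre of its underside
- tape_measure: tape measure, yellow case 65 x 36 x 58 mm tall, standing upright on the bench close before the two drawers, between their middles; bystander, origin at the centre of its underside
- plane: small hand plane, 150 x 45 x 45 mm; bystander, origin at the centre of its sole
- offcut: dark hardwood offcut, 130 x 45 x 22 mm; bystander, origin at the centre of its underside
- screwdriver: screwdriver lying behind the chest; bystander, origin near its middle
- mallet: wooden hammer lying on the bench; bystander, origin near its middle

How it is judged:
On the way:
1. both drawers are fully home while the lid is still up (value of joint each of drawer_wide, drawer_narrow below 0.005 m and value of joint lid above 0.6 rad), for 0.2 s.
At the end, for the whole second after the job is handed in: both drawers shut to within 5 mm, the lid down to within 0.04 rad and at rest, every bystander within 30 mm of where it stood (value of joint each of drawer_wide, drawer_narrow below 0.005 m and value of joint lid below 0.04 rad and velocity of joint lid above -0.05 rad/s and distance of each of glue, jar, tape_measure, plane, offcut, screwdriver, mallet from where it was at the start of the episode below 0.03 m); the robot touches nothing.
It fails at once if a drawer or the lid is pinched or hooked: the fingers press on its inside (contact force between the fingers and drawer_wide_c1 above 2 N or contact force between the fingers and drawer_wide_c2 above 2 N or contact force between the fingers and drawer_wide_c3 above 2 N or contact force between the fingers and drawer_wide_c4 above 2 N or contact force between the fingers and drawer_wide_c5 above 2 N or contact force between the fingers and drawer_narrow_c1 above 2 N or contact force between the fingers and drawer_narrow_c2 above 2 N or contact force between the fingers and drawer_narrow_c3 above 2 N or contact force between the fingers and drawer_narrow_c4 above 2 N or contact force between the fingers and drawer_narrow_c5 above 2 N or contact force between the fingers and lid_c2 above 2 N or contact force between the fingers and lid_c3 above 2 N).
It fails at once if a drawer is slammed (faster than 0.5 m/s) (velocity of joint any of drawer_wide, drawer_narrow below -0.5 m/s).
It fails at once if the lid is slammed (faster than 3 rad/s) (velocity of joint lid below -3 rad/s).
It fails at once if a bystander is lifted, carried or shoved more than 30 mm (distance of any of glue, jar, tape_measure, plane, offcut, screwdriver, mallet from where it was at the start of the episode above 0.03 m).
It fails at once if the glue bottle, the jar or the tape measure is tipped (angle between any of glue, jar, tape_measure's own z axis and vertical above 0.35 rad).
It also fails if it takes over 56 s, if anything falls off the work surface, if the arm or the gripper's body presses on something with over 40 N, if the wrist force passes 120 N, or if a joint passes its speed limit or range.

## Working session

There is one attempt and no reset: what is moved stays moved. The work goes in short steps, Python scripts to look and compute and a tool call to move; the robot and the scene stay as the last step left them, time stands still between calls to the robot, and variables do not carry over. Pictures are saved under pics/ and viewed, at most 10 in all, crops included, and the job is handed in when it is done.

Besides the shell and the picture viewer there is one more tool, called after "Call:" as name(argument=value, ...) on one line, values as JSON. step_arm: Moves the arm, as the interface text tells. Its arguments: {"type":"object","properties":{"increments":{"type":"array"},"force":{"type":"number"}},"required":["increments"]}

```bash
mkdir -p pics
python3 - <<'E'
from station import bot
import cv2,pickle
o=bot.get_obs();print(o)
d={}
for n in("scene","top"):
    c=bot.read_camera(n);d[n]={k:c[k] for k in("camera_matrix","R","t")}
    cv2.imwrite(f"pics/{n}0.png",c["image"][:,:,::-1])
    print(n,c["camera_matrix"].tolist(),(-c["R"].T@c["t"]).tolist())
pickle.dump(d,open("cal.pkl","wb"))
E
```

```text
{'t': 0.0, 'q': array([-1.27607417,  0.47780367,  0.02233947,  1.55646995, -0.01144594,
        1.10931963, -0.08309664]), 'joint_vel': array([ 0.00106415, -0.00157764,  0.00053149,  0.0013976 , -0.00075197,
        0.00035786,  0.00171735]), 'joint_torque': array([ 1.62850196e-03, -5.96453297e+01,  1.60866302e+00, -2.81178224e+01,
        1.24620119e-02,  9.40742641e-03, -2.60567691e-05]), 'eef_pos': array([0.26440207, 0.62039982, 0.23031554]), 'tool_rot': array([-9.42774613e-05,  2.00027931e-01,  9.79789748e-01, -9.31554354e-04]), 'contact_force': array([0.14554469, 0.96230491, 0.09266243]), 'torque': array([-0.01054922,  0.04126533,  0.06958365]), 'grasp_force': 0.0, 'gripper_width': 0.9978590721115761}
scene [[446.30800161219827, 0.0, 320.4402546971611], [0.0, 446.30800161219827, 235.7423837291797], [0.0, 0.0, 1.0]] [0.5130894120029327, -0.8018734764210459, 0.8690774252730372]
top [[436.2765189567187, 0.0, 311.86955004754225], [0.0, 436.2765189567187, 240.4455077944302], [0.0, 0.0, 1.0]] [0.4193462253971267, 0.020867382041964366, 1.0495146049921344]
```

View pics/scene0.png

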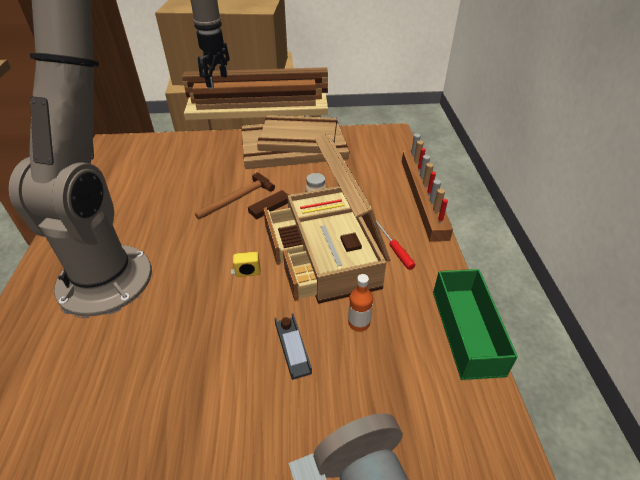

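View pics/top0.png

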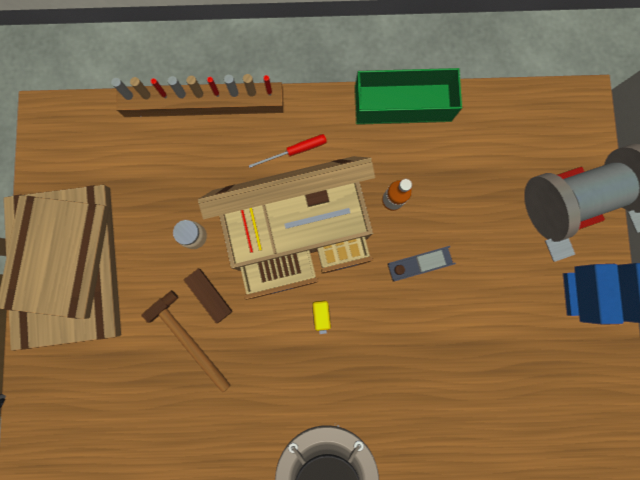

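The views show the chest at top (200-375,155-300), with the tape measure at (322,316). The lid is up at the rear. I'll enlarge both views.

Run:
```python
import cv2
a=cv2.imread("pics/top0.png")[150:340,190:460];cv2.imwrite("pics/topc.png",cv2.resize(a,None,fx=2.96,fy=2.96,interpolation=cv2.INTER_CUBIC)[:,:800])
a=cv2.imread("pics/scene0.png")[125:305,225:425];cv2.imwrite("pics/scenec.png",cv2.resize(a,None,fx=3.3,fy=3.3,interpolation=cv2.INTER_CUBIC))
```

```text
(no output)
```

View pics/topc.png

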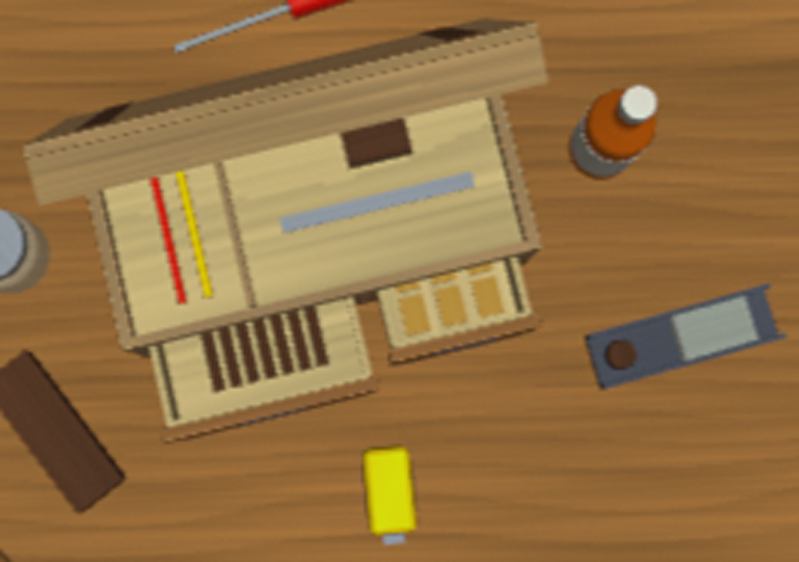

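View pics/scenec.png

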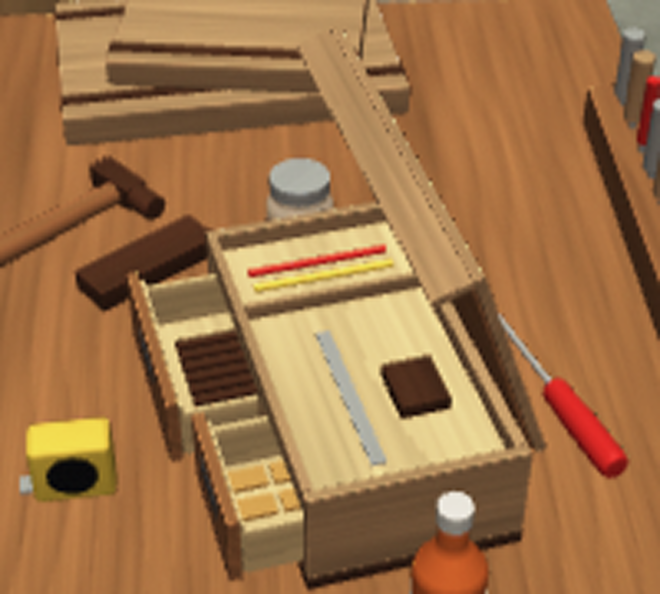

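The crops show the chest's corners, both drawer fronts' outer edges, and the lid's lip band clearly. I'll fit one model to both views.

```bash
cat > fit.py <<'E'
import numpy as np,pickle
from scipy.optimize import least_squares
cal=pickle.load(open("cal.pkl","rb"))
def proj(n,X):
    c=cal[n];p=c["camera_matrix"]@(c["R"]@X+c["t"]);return p[:2]/p[2]
T=lambda u,v:("top",190+u/2.96,150+v/2.96)
S=lambda u,v:("scene",225+u/3.3,125+v/3.3)
def L(p,x,y,z):
    th=p[7];return [.085+x*np.cos(th)+z*np.sin(th),y,.098-x*np.sin(th)+z*np.cos(th)]
C=lambda x,y,z:(lambda p:[x,y,z])
lid=lambda x,y,z:(lambda p:L(p,x,y,z))
dr=lambda i,s,w,z:(lambda p:[-.085-p[3+2*i],p[4+2*i]+s*w,z])
pts=[(T(124,348),C(-.085,.16,.098)),(T(539,245),C(-.085,-.16,.098)),
(T(165,437),dr(0,1,.083,.078)),(T(376,386),dr(0,-1,.083,.078)),
(T(392,360),dr(1,1,.058,.078)),(T(536,324),dr(1,-1,.058,.078)),
(T(25,149),lid(-.185,.162,.01)),(T(537,23),lid(-.185,-.162,.01)),
(T(42,203),lid(-.185,.162,-.028)),(T(547,82),lid(-.185,-.162,-.028)),
(S(305,497),C(-.085,-.16,.098)),(S(210,232),C(-.085,.16,.098)),(S(308,585),C(-.085,-.16,0)),(S(530,452),C(.085,-.16,.098)),
(S(345,30),lid(-.185,.162,.01)),(S(482,275),lid(-.185,-.162,.01)),(S(438,305),lid(-.185,-.162,-.028)),(S(302,40),lid(-.185,.162,-.028)),
(S(130,275),dr(0,1,.083,.078)),(S(195,413),dr(1,1,.058,.078)),(S(237,578),dr(1,-1,.058,.014))]
def world(p,q):
    c,s=np.cos(p[2]),np.sin(p[2]);return np.array([p[0]+c*q[0]-s*q[1],p[1]+s*q[0]+c*q[1],q[2]])
def res(p):return np.concatenate([proj(n,world(p,f(p)))-[u,v] for (n,u,v),f in pts])
if __name__=="__main__":
    r=least_squares(res,[.53,.07,-.2,.05,.07,.03,-.08,1.2],loss="soft_l1")
    p=r.x;print(p.round(4));print(res(p).reshape(-1,2).round(1).tolist())
    for n,q in dict(wide=[-.085-p[3],p[4],.046],narrow=[-.085-p[5],p[6],.046],wide_shut=[-.085,p[4],.046],edge=L(p,-.185,0,.01)).items():print(n,world(p,q).round(3))
    def tri(a,b):
        A=[]
        for n,u,v in(a,b):
            c=cal[n];P=c["camera_matrix"]@np.c_[c["R"],c["t"]];A+=[u*P[2]-P[0],v*P[2]-P[1]]
        return np.linalg.svd(np.array(A))[2][-1]
    for n,a,b in[("chest front -y top",T(539,245),S(305,497)),("lid edge -y",T(537,23),S(482,275)),("wide +y top",T(165,437),S(130,275)),("tape",T(389,490),S(70,440))]:
        h=tri(a,b);print(n,(h[:3]/h[3]).round(3))
    np.save("p.npy",p)
E
python3 fit.py
```

```text
[ 0.5976  0.0582  0.2087  0.0717  0.0642  0.0539 -0.0889  1.2278]
[[-0.9, -0.6], [0.9, 0.0], [-0.5, 0.0], [1.3, -0.5], [-0.8, -0.7], [1.1, -0.8], [-0.6, -2.0], [-0.1, -0.3], [-0.5, -0.1], [0.5, 0.1], [0.3, 1.1], [-1.1, -0.8], [-0.3, 1.1], [1.1, 0.2], [-1.6, -2.0], [0.6, 0.6], [-2.7, -0.8], [-1.9, 1.3], [-0.5, -1.0], [-0.5, -0.8], [-1.6, 0.3]]
wide [0.431 0.089 0.046]
narrow [ 0.48  -0.058  0.046]
wide_shut [0.501 0.103 0.046]
edge [0.629 0.065 0.276]
chest front -y top [ 0.547 -0.114  0.1  ]
lid edge -y [ 0.661 -0.093  0.277]
wide +y top [0.415 0.169 0.074]
tape [0.37  0.002 0.049]
```

The fit is consistent: residuals are about 1 px, triangulated heights are 0.100 and 0.074, and the lid is at 1.23 rad. Next is a helper that works out the increments.

```bash
cat > go.py <<'E'
import sys,numpy as np
from scipy.spatial.transform import Rotation as Ro
from station import bot
p=np.load("p.npy");c,s=np.cos(p[2]),np.sin(p[2]);xc=np.array([c,s,0]);yc=np.array([-s,c,0]);zz=np.array([0,0,1.])
def W(l):return np.array([p[0],p[1],0])+l[0]*xc+l[1]*yc+l[2]*zz
def inc(l,tilt,flip=1):
    """chest-local target TCP, tilt deg (fingers pointing away from robot)"""
    o=bot.get_obs();w=o["tool_rot"];R=Ro.from_quat([w[1],w[2],w[3],w[0]])
    f=np.radians(tilt);z=np.sin(f)*xc-np.cos(f)*zz;x=-flip*(np.cos(f)*xc+np.sin(f)*zz);y=np.cross(z,x)
    T=Ro.from_matrix(np.c_[x,y,z]);t=W(l)
    d=o["eef_pos"]-np.array([p[0],p[1],0])
    print("t",round(o["t"],2),"local now",np.round([d@xc,d@yc,d[2]],4),"F",o["contact_force"].round(1),"q",o["q"].round(2))
    print("target",t.round(3),"r",np.hypot(*t[:2]).round(3),"inc",(R.inv().apply(t-o["eef_pos"])*1000).round(1),np.degrees((R.inv()*T).as_rotvec()).round(1))
    return R,T
if __name__=="__main__":
    a=[float(v) for v in sys.argv[1:]];inc(a[:3],a[3])
E
python3 go.py -.187 .11 .2 0
python3 - <<'E'
import numpy as np
from fit import *
def ray(n,u,v,z):
    c=cal[n];d=c["R"].T@np.linalg.inv(c["camera_matrix"])@[u,v,1];o=-c["R"].T@c["t"];return (o+d*(z-o[2])/d[2]).round(3)
for nm,(n,u,v),z in[("offcut corner",T(124,480),.022),("tape far end",T(389,450),.058),("tape near",T(392,532),.058),("tapeL",T(366,490),.058),("tapeR",T(414,490),.058),("plane knob",T(590,340),.045),("jar",T(0,240),.075),("glue top",T(638,103),.16)]:print(nm,ray(n,u,v,z))
E
```

```text
t 0.1 local now [-0.2095  0.6191  0.2304] F [ 0.3 -1.2  0.1] q [-1.28  0.48  0.02  1.56 -0.01  1.11 -0.08]
target [0.392 0.127 0.2  ] r 0.412 inc [-310.7 -403.9   31.1] [ -0.1  -0.  -35. ]
offcut corner [0.381 0.21  0.022]
tape far end [0.399 0.002 0.058]
tape near [0.338 0.001 0.058]
tapeL [0.37  0.02  0.058]
tapeR [ 0.369 -0.016  0.058]
plane knob [ 0.479 -0.158  0.045]
jar [0.566 0.293 0.075]
glue top [ 0.638 -0.179  0.16 ]
```

Call:
step_arm(increments=[[[-1,-310,-404,10,0,0,-35],[-1,-310,-404,10,0,0,-35],[-1,-310,-404,10,0,0,-35],[-1,-310,-404,10,0,0,-35],[-1,-310,-404,10,0,0,-35],[-1,-310,-404,10,0,0,-35],[-1,-310,-404,10,0,0,-35],[-1,-310,-404,10,0,0,-35],[-1,-310,-404,10,0,0,-35],[-1,-310,-404,10,0,0,-35]]])

```text
t: 0.93
eef_pos: [0.3682, 0.2153, 0.223]
tool_rot: [-0.0, -0.104, 0.995, 0.0]
contact_force: [1.1, 0.7, -0.2]
gripper_width: 0.001
grasp_force: 0.0
```

```bash
python3 go.py -.187 .11 .16 0
```

```text
t 0.93 local now [-0.1919  0.2012  0.223 ] F [ 1.1  0.7 -0.2] q [-0.74  0.07  0.06  2.13 -0.01  0.94  1.11]
target [0.392 0.127 0.16 ] r 0.412 inc [ -5.  -91.2  63. ] [ 0. -0. -0.]
```

Call:
step_arm(increments=[[[-1,-5,-90,60,0,0,0],[-1,-5,-90,60,0,0,0],[-1,-5,-90,60,0,0,0],[-1,-5,-90,60,0,0,0],[-1,-5,-90,60,0,0,0]]])

```text
t: 1.35
eef_pos: [0.3913, 0.1293, 0.1625]
tool_rot: [-0.001, -0.102, 0.995, -0.0]
contact_force: [-0.4, 1.2, -0.5]
gripper_width: -0.005
grasp_force: 0.0
```

```bash
python3 go.py -.187 .115 .045 0;python3 go.py -.187 .115 .045 10
```

```text
t 1.35 local now [-0.1871  0.1122  0.1625] F [-0.4  1.2 -0.5] q [-0.61  0.13  0.15  2.23 -0.03  0.78  1.34]
target [0.391 0.132 0.045] r 0.413 inc [ -0.4   2.8 117.5] [-0.  -0.1 -0.2]
t 1.35 local now [-0.1871  0.1122  0.1625] F [-0.4  1.2 -0.5] q [-0.61  0.13  0.15  2.23 -0.03  0.78  1.34]
target [0.391 0.132 0.045] r 0.413 inc [ -0.4   2.8 117.5] [ -0.1 -10.1  -0.2]
```

Call:
step_arm(increments=[[[-1,3,3,40,0,0,0],[-1,3,3,80,0,0,0],[-1,3,3,115,0,0,0],[-1,3,3,115,0,0,0],[-1,3,3,115,0,0,0]]])

```text
t: 1.77
eef_pos: [0.3873, 0.1336, 0.0477]
tool_rot: [-0.002, -0.105, 0.994, -0.001]
contact_force: [0.8, 0.2, 1.1]
gripper_width: 0.001
grasp_force: 0.0
```

```bash
python3 go.py -.099 .115 .045 0
python3 - <<'E'
from station import bot
import cv2
c=bot.read_camera("scene")["image"][60:320,150:450,::-1];cv2.imwrite("pics/s1.png",cv2.resize(c,None,fx=2.3,fy=2.3,interpolation=cv2.INTER_CUBIC))
E
```

```text
t 1.77 local now [-0.1902  0.1173  0.0477] F [0.8 0.2 1.1] q [-0.58  0.36  0.11  2.31 -0.09  0.48  1.38]
target [0.477 0.15  0.045] r 0.5 inc [-91.2  -2.4   2.3] [-0.  -0.2  0.1]
```

View pics/s1.png

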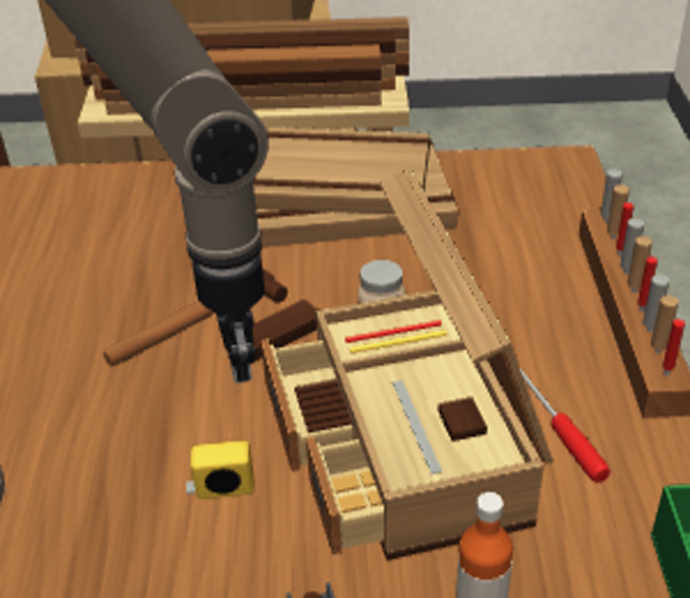

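The fingertips are at about (243,375), standing clear in front of the wide drawer. I'll push slowly.

Call:
step_arm(increments=[[[-1,-10,-2,2,0,0,0],[-1,-20,-2,2,0,0,0],[-1,-30,-2,2,0,0,0],[-1,-39,-2,2,0,0,0],[-1,-48,-2,2,0,0,0],[-1,-57,-2,2,0,0,0],[-1,-66,-2,2,0,0,0],[-1,-75,-2,2,0,0,0],[-1,-81,-2,2,0,0,0],[-1,-85,-2,2,0,0,0]]])

```text
t: 2.65
eef_pos: [0.4729, 0.1487, 0.046]
tool_rot: [0.0, -0.104, 0.995, 0.0]
contact_force: [-2.6, 0.3, 1.6]
gripper_width: 0.001
grasp_force: 1.1
```

Call:
step_arm(increments=[[[-1,-2,0,0,0,0,0],[-1,-4,0,0,0,0,0],[-1,-6,0,0,0,0,0],[-1,-7,0,0,0,0,0],[-1,-7,0,0,0,0,0]]])

```text
t: 3.07
eef_pos: [0.4743, 0.1489, 0.0448]
tool_rot: [-0.004, -0.105, 0.995, -0.001]
contact_force: [-9.6, -0.9, 1.0]
gripper_width: 0.001
grasp_force: 0.0
```

```bash
python3 go.py -.096 .115 .045 0
```

```text
t 3.07 local now [-0.1019  0.1142  0.0448] F [-9.6 -0.9  1. ] q [-0.52  0.47  0.12  2.12 -0.1   0.57  1.44]
target [0.48  0.151 0.045] r 0.503 inc [-5.9  0.8 -0.2] [-0.1 -0.5  0. ]
```

Call:
step_arm(increments=[[[-1,-3,0,0,0,0,0],[-1,-5,0,0,0,0,0],[-1,-5,0,0,0,0,0],[-1,-5,0,0,0,0,0]]])

```text
t: 3.4
eef_pos: [0.474, 0.1485, 0.0435]
tool_rot: [-0.009, -0.105, 0.994, -0.002]
contact_force: [-21.2, -3.1, 4.5]
gripper_width: 0.002
grasp_force: 0.0
```

Call:
step_arm(increments=[[[-1,20,0,0,0,0,0],[-1,40,0,0,0,0,0],[-1,70,0,0,0,0,0],[-1,90,0,-40,0,0,0],[-1,90,0,-75,0,0,0],[-1,90,0,-90,0,0,0],[-1,90,0,-90,0,0,0]]])

```text
t: 3.98
eef_pos: [0.3981, 0.1334, 0.1397]
tool_rot: [0.004, -0.104, 0.995, 0.002]
contact_force: [0.0, 0.1, 0.2]
gripper_width: -0.003
grasp_force: 0.0
```

```bash
python3 go.py -.175 -.11 .13 0; python3 go.py -.175 -.11 .045 0
```

```text
t 3.98 local now [-0.1797  0.1149  0.1397] F [0.  0.1 0.2] q [-0.61  0.18  0.15  2.24 -0.04  0.71  1.35]
target [ 0.449 -0.086  0.13 ] r 0.457 inc [  -4.8 -224.9    9.2] [ 0.1  0.5 -0.1]
t 3.98 local now [-0.1797  0.1149  0.1397] F [0.  0.1 0.2] q [-0.61  0.18  0.15  2.24 -0.04  0.71  1.35]
target [ 0.449 -0.086  0.045] r 0.457 inc [  -4.1 -225.1   94.2] [ 0.1  0.5 -0.1]
```

The wide drawer is hard against its stop: 21 N with no further travel. Now the narrow one.

Call:
step_arm(increments=[[[-1,-4,-40,0,0,0,0],[-1,-4,-80,0,0,0,0],[-1,-4,-120,0,0,0,0],[-1,-4,-160,0,0,0,0],[-1,-4,-200,0,0,0,0],[-1,-4,-225,0,0,0,0],[-1,-4,-225,40,0,0,0],[-1,-4,-225,75,0,0,0],[-1,-4,-225,95,0,0,0],[-1,-4,-225,95,0,0,0]]])

```text
t: 4.82
eef_pos: [0.4429, -0.0873, 0.0372]
tool_rot: [-0.004, -0.104, 0.995, 0.0]
contact_force: [0.3, -0.3, -0.7]
gripper_width: -0.001
grasp_force: 0.0
```

```bash
python3 go.py -.1 -.11 .045 0
```

```text
t 4.82 local now [-0.1815 -0.1103  0.0372] F [ 0.3 -0.3 -0.7] q [-0.14  0.44  0.24  2.23 -0.21  0.5   2.04]
target [ 0.523 -0.07   0.045] r 0.527 inc [-81.5   0.4  -8.4] [ 0.1 -0.4 -0.1]
```

Call:
step_arm(increments=[[[-1,-9,0,-6,0,0,0],[-1,-18,0,-8,0,0,0],[-1,-27,0,-8,0,0,0],[-1,-36,0,-8,0,0,0],[-1,-45,0,-8,0,0,0],[-1,-54,0,-8,0,0,0],[-1,-63,0,-8,0,0,0],[-1,-70,0,-8,0,0,0],[-1,-75,0,-8,0,0,0],[-1,-79,0,-8,0,0,0]]])

```text
t: 5.65
eef_pos: [0.522, -0.0707, 0.0487]
tool_rot: [-0.002, -0.104, 0.995, 0.0]
contact_force: [-11.9, -2.7, 4.1]
gripper_width: 0.003
grasp_force: 0.0
```

Call:
step_arm(increments=[[[-1,-2,0,0,0,0,0],[-1,-4,0,0,0,0,0],[-1,-6,0,0,0,0,0],[-1,-6,0,0,0,0,0]]])

```text
t: 5.98
eef_pos: [0.5215, -0.0704, 0.0467]
tool_rot: [-0.007, -0.104, 0.995, 0.001]
contact_force: [-15.8, -2.7, 0.4]
gripper_width: -0.005
grasp_force: 0.0
```

```bash
python3 go.py -.1 -.11 .045 0
```

```text
t 5.98 local now [-0.1012 -0.1101  0.0467] F [-15.8  -2.7   0.4] q [-0.18  0.51  0.25  2.05 -0.21  0.62  1.99]
target [ 0.523 -0.07   0.045] r 0.527 inc [-1.2  0.1  1.7] [ 0.2 -0.8 -0.1]
```

Call:
step_arm(increments=[[[-1,20,0,0,0,0,0],[-1,45,0,0,0,0,0],[-1,45,0,-40,0,0,0],[-1,45,0,-80,0,0,0],[-1,45,0,-120,0,0,0],[-1,45,0,-160,0,0,0],[-1,45,0,-200,0,0,0],[-1,45,0,-240,0,0,0],[-1,45,0,-280,0,0,0],[-1,45,0,-300,0,0,0]]])

```text
t: 6.82
eef_pos: [0.4871, -0.079, 0.3546]
tool_rot: [0.004, -0.104, 0.995, -0.0]
contact_force: [0.2, 0.4, -0.4]
gripper_width: 0.002
grasp_force: 0.0
```

```bash
python3 go.py .13 0 .38 -30
python3 - <<'E'
from station import bot
import cv2
c=bot.read_camera("top")["image"][130:340,180:460,::-1];cv2.imwrite("pics/t2.png",cv2.resize(c,None,fx=2.8,fy=2.8,interpolation=cv2.INTER_CUBIC))
c=bot.read_camera("scene")["image"][60:320,150:450,::-1];cv2.imwrite("pics/s2.png",cv2.resize(c,None,fx=2.3,fy=2.3,interpolation=cv2.INTER_CUBIC))
E
```

```text
t 6.82 local now [-0.1366 -0.1114  0.3546] F [ 0.2  0.4 -0.4] q [-0.29  0.06  0.34  1.83 -0.02  1.25  1.84]
target [0.725 0.085 0.38 ] r 0.73 inc [-266.7  111.6  -23.4] [-0.  30.5 -0.1]
```

View pics/s2.png

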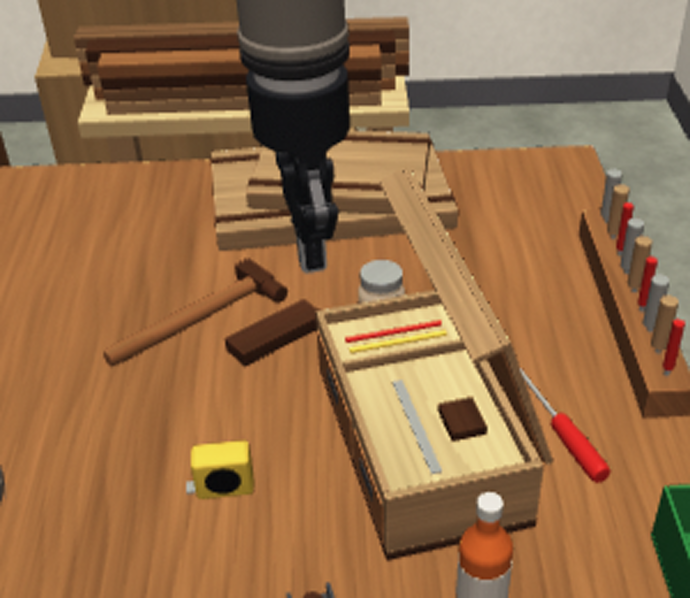

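Both drawers are flush with the chest (fronts along (320,315)-(387,545)), the lid is still up and the bystanders haven't moved. Now I'll go over and behind the lid.

Call:
step_arm(increments=[[[-1,-20,20,-30,0,0,0],[-1,-50,40,-50,0,5,0],[-1,-90,60,-55,0,10,0],[-1,-130,70,-55,0,15,0],[-1,-170,80,-55,0,20,0],[-1,-210,95,-55,0,25,0],[-1,-250,112,-45,0,30,0],[-1,-270,112,-35,0,30,0],[-1,-270,112,-25,0,30,0],[-1,-270,112,-25,0,30,0]]])

```text
t: 7.75
eef_pos: [0.7045, 0.1025, 0.42]
tool_rot: [-0.149, -0.118, 0.981, -0.029]
contact_force: [0.3, -1.5, 1.1]
gripper_width: 0.004
grasp_force: 0.0
```

```bash
python3 go.py .09 0 .25 -30
```

```text
t 7.75 local now [0.1137 0.0211 0.42  ] F [ 0.3 -1.5  1.1] q [-0.23  0.66 -0.02  0.87  0.03  1.91  1.56]
target [0.686 0.077 0.25 ] r 0.69 inc [-27.6 -16.5 169.9] [-1.9 12.6  1.2]
```

```bash
python3 go.py .125 0 .25 -30
```

```text
t 7.75 local now [0.1137 0.0211 0.42  ] F [ 0.3 -1.5  1.1] q [-0.23  0.66 -0.02  0.87  0.03  1.91  1.56]
target [0.72  0.084 0.25 ] r 0.725 inc [-61.  -17.7 159.5] [-1.9 12.6  1.2]
```

Call:
step_arm(increments=[[[-1,0,0,40,0,0,0],[-1,0,0,40,0,0,0],[-1,0,0,40,0,0,0]]])

```text
t: 8.0
eef_pos: [0.6894, 0.0926, 0.3758]
tool_rot: [-0.157, -0.114, 0.98, -0.033]
contact_force: [-0.0, 0.5, 1.8]
gripper_width: -0.003
grasp_force: 0.0
```

```bash
python3 go.py .125 0 .25 -30
```

```text
t 8.0 local now [0.0969 0.0146 0.3758] F [-0.   0.5  1.8] q [-0.23  0.64 -0.02  1.    0.04  1.82  1.56]
target [0.72  0.084 0.25 ] r 0.725 inc [-66.1 -11.6 111. ] [-2.2 11.6  0.7]
```

Call:
step_arm(increments=[[[-1,-30,-6,10,-1,4,0],[-1,-50,-11,40,-2,8,0],[-1,-66,-12,75,-2,12,0],[-1,-66,-12,110,-2,12,0],[-1,-66,-12,110,-2,12,0],[-1,-66,-12,110,-2,12,0]]])

```text
t: 8.5
eef_pos: [0.7249, 0.0855, 0.2573]
tool_rot: [-0.254, -0.108, 0.961, -0.027]
contact_force: [-0.2, -0.2, 1.5]
gripper_width: -0.001
grasp_force: 0.0
```

```bash
python3 go.py .07 0 .25 -30
```

```text
t 8.5 local now [0.1301 0.0003 0.2573] F [-0.2 -0.2  1.5] q [-0.31  0.91  0.27  0.87 -0.15  1.9   1.69]
target [0.666 0.073 0.25 ] r 0.67 inc [48.7  0.5 36. ] [-0.3  0.4  0.7]
```

```bash
cat > lid.py <<'E'
import sys,numpy as np
from go import *
R,_=inc([.07,0,.25],-30);o=bot.get_obs()["eef_pos"]
for th in eval(sys.argv[1]):
    l=[.085-.15*np.cos(th)+.016*np.sin(th),0,.098+.15*np.sin(th)+.016*np.cos(th)]
    print(round(th,2),(R.inv().apply(W(l)-o)*1000).round(0))
E
python3 lid.py "[1.4,1.35,1.3,1.25,1.2,1.15,1.1,1.05,1.0,.95]"
```

```text
t 8.5 local now [0.1301 0.0003 0.2573] F [-0.2 -0.2  1.5] q [-0.31  0.91  0.27  0.87 -0.15  1.9   1.69]
target [0.666 0.073 0.25 ] r 0.67 inc [48.7  0.5 36. ] [-0.3  0.4  0.7]
1.4 [43.  0. 35.]
1.35 [50.  1. 39.]
1.3 [56.  1. 44.]
1.25 [61.  1. 48.]
1.2 [67.  1. 54.]
1.15 [72.  1. 59.]
1.1 [77.  1. 65.]
1.05 [82.  1. 71.]
1.0 [86.  1. 77.]
0.95 [90.  1. 83.]
```

Call:
step_arm(increments=[[[-1,20,0,17,0,0,0],[-1,43,0,35,0,0,0],[-1,50,0,39,0,0,0],[-1,56,1,44,0,0,0],[-1,61,1,48,0,0,0],[-1,67,1,54,0,0,0],[-1,72,1,59,0,0,0],[-1,77,1,65,0,0,0],[-1,82,1,71,0,0,0],[-1,86,1,77,0,0,0]]])

```text
t: 9.33
eef_pos: [0.6142, 0.0613, 0.2344]
tool_rot: [-0.253, -0.107, 0.961, -0.027]
contact_force: [0.9, 0.4, 2.1]
gripper_width: -0.002
grasp_force: 0.9
```

```bash
python3 lid.py "[.95,.9,.85,.8,.75,.7,.65,.6,.55,.5]"
python3 - <<'E'
from station import bot
import cv2
c=bot.read_camera("scene")["image"][60:320,200:500,::-1];cv2.imwrite("pics/s3.png",cv2.resize(c,None,fx=2.3,fy=2.3,interpolation=cv2.INTER_CUBIC))
E
```

```text
t 9.33 local now [ 0.0169 -0.0004  0.2344] F [0.9 0.4 2.1] q [-0.36  0.69  0.26  1.31 -0.11  1.67  1.7 ]
target [0.666 0.073 0.25 ] r 0.67 inc [-38.6  -0.2 -39.7] [-0.2  0.5  0.7]
0.95 [3. 0. 7.]
0.9 [ 7.  1. 14.]
0.85 [10.  1. 21.]
0.8 [13.  1. 28.]
0.75 [16.  1. 35.]
0.7 [18.  1. 42.]
0.65 [20.  1. 49.]
0.6 [22.  1. 56.]
0.55 [23.  1. 64.]
0.5 [24.  1. 71.]
```

View pics/s3.png

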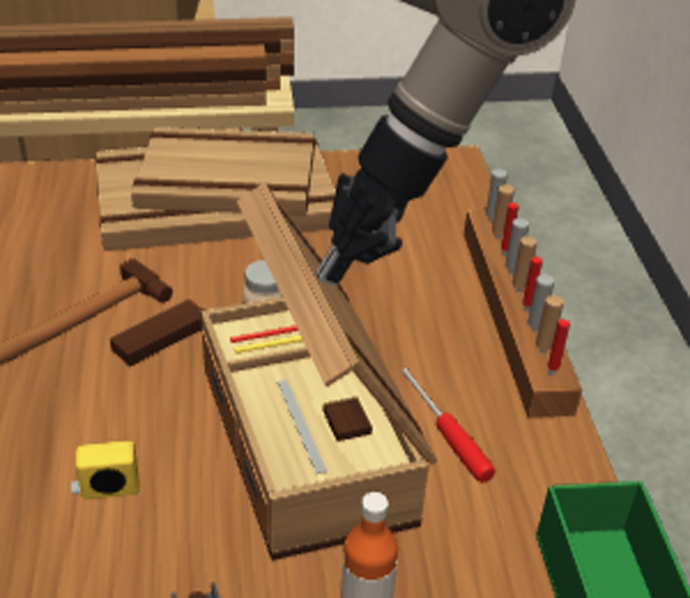

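The fingertips press the outer face at about (325,275), and the lid is coming down smoothly. I'll continue.

Call:
step_arm(increments=[[[-1,3,0,7,0,0,0],[-1,7,1,14,0,0,0],[-1,10,1,21,0,0,0],[-1,13,1,28,0,0,0],[-1,16,1,35,0,0,0],[-1,18,1,42,0,0,0],[-1,20,1,49,0,0,0],[-1,22,1,56,0,0,0],[-1,23,1,64,0,0,0],[-1,24,1,71,0,0,0]]])

```text
t: 10.22
eef_pos: [0.5572, 0.0497, 0.1811]
tool_rot: [-0.256, -0.107, 0.96, -0.027]
contact_force: [1.0, -0.2, 1.1]
gripper_width: 0.002
grasp_force: 0.5
```

```bash
python3 lid.py "[.5,.45,.4,.35,.3,.25,.2,.15,.1,.05,0]"
```

```text
t 10.22 local now [-0.0414  0.      0.1811] F [ 1.  -0.2  1.1] q [-0.37  0.65  0.25  1.52 -0.11  1.51  1.7 ]
target [0.666 0.073 0.25 ] r 0.67 inc [ -62.3   -1.2 -115.2] [-0.2  0.2  0.7]
0.5 [-1. -0. -4.]
0.45 [-0. -0.  4.]
0.4 [-0.  0. 11.]
0.35 [-0.  0. 19.]
0.3 [-1.  0. 26.]
0.25 [-2.  0. 34.]
0.2 [-4.  0. 41.]
0.15 [-5.  0. 49.]
0.1 [-7.  0. 56.]
0.05 [-10.   0.  63.]
0 [-13.   0.  70.]
```

Call:
step_arm(increments=[[[-1,0,0,4,0,0,0],[-1,0,0,11,0,0,0],[-1,0,0,19,0,0,0],[-1,-1,0,26,0,0,0],[-1,-2,0,34,0,0,0],[-1,-4,0,41,0,0,0],[-1,-5,0,49,0,0,0],[-1,-7,0,55,0,0,0],[-1,-9,0,60,0,0,0],[-1,-11,0,65,0,0,0]]])

```text
t: 11.05
eef_pos: [0.5353, 0.0448, 0.1193]
tool_rot: [-0.256, -0.107, 0.96, -0.027]
contact_force: [-0.0, 0.1, 0.9]
gripper_width: -0.003
grasp_force: 0.4
```

Call:
step_arm(increments=[[[-1,-2,0,3,0,0,0],[-1,-3,0,6,0,0,0],[-1,-5,0,9,0,0,0],[-1,-6,0,11,0,0,0],[-1,-6,0,11,0,0,0]]])

```text
t: 11.47
eef_pos: [0.5353, 0.0448, 0.1113]
tool_rot: [-0.257, -0.107, 0.96, -0.027]
contact_force: [-4.8, 0.2, 26.0]
gripper_width: 0.002
grasp_force: 13.1
```

```bash
python3 lid.py "[0]"
```

```text
t 11.47 local now [-0.0638 -0.0002  0.1113] F [-4.8  0.2 26. ] q [-0.36  0.7   0.24  1.62 -0.11  1.36  1.71]
target [0.666 0.073 0.25 ] r 0.67 inc [ -46.7   -0.9 -186.9] [-0.2  0.1  0.7]
0 [ 2.  0. -2.]
```

The lid is on its stop (26 N). I'll retreat and check.

Call:
step_arm(increments=[[[-1,0,0,-10,0,0,0],[-1,0,0,-40,0,0,0],[-1,0,0,-80,0,0,0],[-1,0,0,-120,0,0,0],[-1,0,0,-150,0,0,0],[-1,0,0,-150,0,0,0],[-1,0,0,-150,0,0,0]]])

```text
t: 12.05
eef_pos: [0.6097, 0.0611, 0.2386]
tool_rot: [-0.254, -0.107, 0.961, -0.027]
contact_force: [-0.5, 0.7, -1.1]
gripper_width: -0.005
grasp_force: 0.0
```

Run:
```python
from station import bot
import cv2
print(bot.get_obs()["contact_force"])
c=bot.read_camera("scene")["image"][60:320,150:450,::-1];cv2.imwrite("pics/s4.png",cv2.resize(c,None,fx=2.3,fy=2.3,interpolation=cv2.INTER_CUBIC))
```

```text
[-0.48017669  0.68451187 -1.08594875]
```

View pics/s4.png

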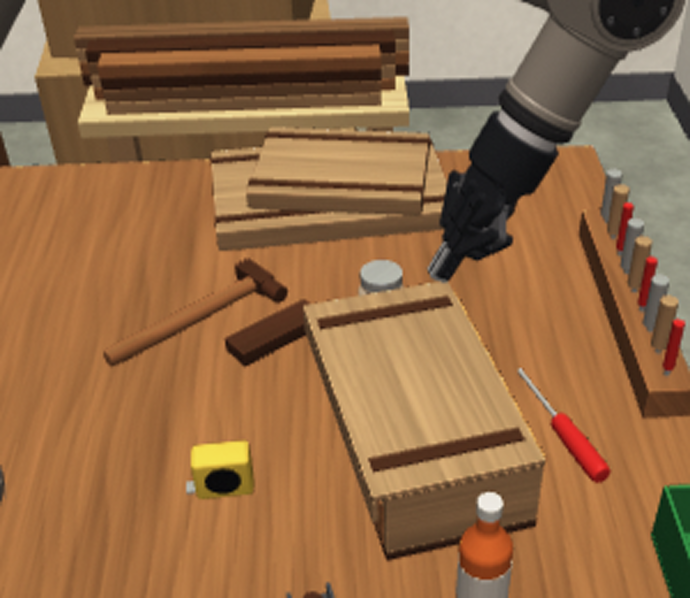

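The lid lies flat over the chest (corners at (305,310), (543,460)) with its lip down in front. The bystanders haven't moved and the arm is clear.

```bash
python3 -c "
from station import bot
print(bot.hand_in())"
```

```text
the job is handed in; nothing more can be done
None
```

The tool chest is closed and handed in after about 12 s of the 56 s allowed: both drawers were pushed home first, then the lid was shut with its lip in front; the last picture showed the bystanders where they stood, and the hand-in gave no verdict.

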